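# Open the hung-up square jar in its holder and hold the cap above it

### The arm

A 7-joint arm with a two-finger parallel gripper is mounted at the origin on the work surface; the furniture and walls round the work are solid. World frame = base frame: x ahead of the robot, y to its left, z up, the work surface at z = 0. Lengths are in m, angles in rad, forces in N, time in s.
With the tool pointing down it reaches from about 0.4 to 0.875 m from the base axis. Payload 19.3 kg.
Tool frame: the origin (TCP) lies on the centre line of the jaws, within the pads' length; the fingertips stand bot.nose_length ahead of it and the grasp point (between the pads) lies 8 mm behind it (bot.nose_length is the distance from the TCP to the fingertips, in m); z points along the fingers, y is the line along which they close (so a half turn about z gives the same grasp; the last joint's range is limited). The gripper opens to 85 mm and grips with 20 to 120 N. Pads are 22 mm wide; open, the fingers measure 114 mm over their backs; the gripper's body (76 mm by 85 mm) begins 54 mm behind the grasp point. The pads swing forward as they close: fully open they stand 13 mm farther back than shut.
Start: joints at [-1.243, 0.521, -0.036, 1.599, 0.021, 1.021, -0.113], TCP at [0.242, 0.576, 0.242] pointing down, gripper open.
Joint ranges: [-2.91, 2.91], [-0.3, 2.13], [-1.5, 1.42], [0.17, 2.43], [-1.26, 4.41], [0.16, 1.93], [-2.52, 2.52]. Speed limits (rad/s): [1.89, 1.89, 2.39, 2.39, 3.01, 3.01, 3.01].

### API

Orientations are given as a unit quaternion [w, x, y, z].
In Python, from plant import sensors, optics, bot gives the robot as it stands.
- The arm moves only by the tool step_arm, never from a script. Its argument "rows" is a list that holds one entry, the list of rows, each a list of 6 numbers: the shift along the tool's x, y, z in units of 10 cm (1.0 is 10 cm), then the turn, a rotation vector about the tool's x, y, z in units of pi/4 rad (1.0 is pi/4 rad). A call has 1 to 8 rows; each row shifts and turns the commanded pose from where the row before left it, along the tool's axes as they then stand; what a row does not reach is not made up. A row lasts 1/10 s, in which the tool goes at most 50 mm and 8.59 degrees, less where a joint would pass 70% of its speed; a pose out of reach is approached as far as the arm can. A call with a number of a shift or a turn outside -1 to 1 is refused whole. A call with a gripper value outside its range is refused whole. "gripper" is the gripper command: -1 is shut, 1 is fully open, values between are in proportion, set as the call begins (left out, the last holds). The fingers move at their own pace and stop on an object; "newtons" is the grip in N (left out, the last holds). Time passes only in rows, so rows that do not move let the fingers close. It gives the time, the measured TCP pose, the force, the opening and the grip force at its end, in the units of the state.
- sensors.get_state(): the state, without advancing time (a new reading comes with each control period).
- optics.capture(name): name is "scene" or "top" or "wrist"; returns a dict with "image" (400x640x3 uint8, blue, green, red), "fx", "fy", "cx", "cy" (pixels), "distortion" ([k1, k2, p1, p2, k3] as OpenCV has them; the pictures are not rectified), "view" (4x4, takes a point from world to camera coordinates). Camera axes: x right, y down, z forward; pixel columns grow to the right and rows downward; lengths in m; the calibration is good to about 2 mm. A picture is of the moment at which its call begins. There is no depth.
- bot.hand_in(): hands the job in; it is judged then, once.
The state is a dict: "clock": time; "qpos": joint angles; "qd": joint speeds; "joint_efforts": joint torques, N m; "ee_pos": TCP position; "tool_rot": TCP orientation; "force": force on the tool from outside, world axes, zero at the start; "wrist_torque": the same for the moment, N m; "gripper_width": finger opening in m; "gripper_force": force on a finger pad.
Only numpy, scipy, OpenCV 4.12 (cv2) and the standard library are available. Lean on these libraries where they do the work, as an engineer would, in place of code of your own. Each camera call takes 0.05 s, during which the arm holds its last target. There are 200 camera calls.

### The job

Lift the square jar off the wire hook it hangs on, cap and all, and set it upright and fully home in the square well of the wooden jar holder, which keeps it from turning. Then unscrew its tight cap until it comes free and finish while holding the cap level, one to three centimetres above the open mouth and centred over it, with the jar still home in the holder. Leave everything else standing where it is.

Things in the scene. Friction and masses are not known exactly. Their poses are not given: they have to be found in the camera images.
- jar: Square-bodied amber glass jar, 64 x 64 mm, 58 mm tall to its shoulder, with a round neck whose rim is 84 mm above the base; about 0.25 kg. Origin: centre of the underside, z up the neck axis. At the start it hangs upright from its wire loop on the stand's hook, base 30 mm above the table, its flat +x face leaning on the stand's panel.
- jar_loop (a point): Top of the jar's wire loop (3.5 mm wire), 43 mm from the jar's axis on its +x side and 56 mm above its base, below the level of the shoulder. The loop, 18 mm wide, stands upright behind the jar on two legs from a steel band round the body 41 mm above the base.
- jar_mouth (a point): Centre of the jar's mouth (neck rim), 84 mm above its base on the neck axis; axes as the jar's.
- cap: The jar's black ribbed twist-off cap, 51 mm across, 24.5 mm tall, 0.04 kg. Origin: centre of its lower rim, z up; closed, this is 66 mm above the jar's base on the neck axis, 8 mm above the jar's shoulder. It is tight: turning it takes 0.3 to 0.6 N m, so a jar that is not held turns along; it bears a grip of 40 to 60 N. Pulled while closed, it lifts the jar along.
- cap_top (a point): Centre of the cap's top, 24.5 mm above its lower rim. Seen from above the cap opens anticlockwise (positive about z). It comes free after 0.8 to 1.1 rad and meets the next thread stops at 1.45 rad or later: about 1.3 rad is always right. It rises up to 3 mm on the way but also turns if kept at its height. Free, it lifts straight up; its rim is clear of the mouth after 18 mm.
- hook_stand: Wooden stand, fixed: foot plate 125 x 110 x 10 mm, upright panel 90 mm wide with its top 60 mm above the table and its front face at x = +32 mm, a bent wire hook rising behind it. Origin: on the table under the hanging jar's axis. Its open side, -x, looks to the robot within about 0.35 rad.
- hook (a point): Top of the hook (4.5 mm wire) where the loop hangs, 84 mm above the table, 43 mm from the stand's origin along its +x; axes as the stand's. The hook passes through the loop towards -x and its tip turns 9 mm up, so it is freed by lifting the jar upright and straight up: the loop is clear of the tip after 12 mm, the jar's base is above the whole hook after 65 mm.
- holder: Jar holder: pale wooden block 104 x 104 x 26 mm, screwed to the table, with a square well in its top, 67 x 67 mm and 20 mm deep with 5 mm chamfers, sides along the block's x and y. The square jar fits with 1.5 mm play a side, any of its four sides forward, and cannot turn there. Origin: centre of the underside.
- well_floor (a point): Centre of the holder's well floor, 6 mm above the table; axes as the holder's. The seated jar's origin lies here.
- pot_a: Bystander: round paint pot with a white lid, 33 mm across, 36 mm tall, origin under its centre.
- pot_b: Bystander: round paint pot with a white lid, 33 mm across, 36 mm tall, origin under its centre.
- pencil: Bystander: green pencil, 123 mm long, 7 mm thick, lying along its own y, origin under its middle.
- glue: Bystander: tall glue bottle with a pointed nozzle, 41 mm across, 134 mm tall, origin under its centre.
- screwdriver: Bystander: screwdriver, 170 mm long, 24 mm high, lying along its own x, origin under its middle.
- tree: Bystander: model tree, 60 mm across, 87 mm tall, origin under its trunk.
- house: Bystander: model house, 76 x 85 x 86 mm, origin under its middle.
Mind the look-alikes: they are no part of the job. What is shaped like the hook_stand but green or yellow is not meant.

How it is judged:
On the way, in this order (a step that is already met when the one before it is completed fails the run):
1. the jar is off the hook and away from it (horizontal distance between jar and hook above 0.09 m and contact force between jar and hook_stand below 0.1 N), for 0.1 s.
2. the jar stands fully home in the holder's well with its cap still on (z of jar in the frame of well_floor below 0.004 m and horizontal distance between jar and well_floor below 0.005 m and angle between jar's own z axis and vertical below 0.08 rad and z of cap in the frame of jar below 0.071 m and horizontal distance between cap and jar below 0.006 m), for 0.1 s.
At the end, for the whole second after the job is handed in: The fingers hold the cap (over 2 N), still, level within 0.2 rad, clear of the jar, its rim 5 to 37 mm above the mouth and within 12 mm of its axis; the jar stands in the well, base within 4 mm of the floor, centred within 5 mm, upright within 0.08 rad (z of jar in the frame of well_floor below 0.004 m and horizontal distance between jar and well_floor below 0.005 m and angle between jar's own z axis and vertical below 0.08 rad and z of cap in the frame of jar_mouth between 0.005 and 0.037 m and horizontal distance between cap and jar_mouth below 0.012 m and angle between cap's own z axis and vertical below 0.2 rad and contact force between the fingers and cap above 2 N and contact force between cap and jar below 0.05 N and linear speed of cap below 0.02 m/s); the arm keeps its last pose, push and grip.
It fails at once if the cap comes off while the jar is not home in the holder (distance between cap and jar above 0.078 m and not (z of jar in the frame of well_floor below 0.008 m and horizontal distance between jar and well_floor below 0.008 m)).
It fails at once if a bystander is knocked over or shifted by more than 25 mm (distance of any of pot_a, pot_b, pencil, glue, screwdriver, tree, house from where it was at the start of the episode above 0.025 m).
It also fails if it takes over 42 s, if anything falls off the work surface, if the arm or the gripper's body presses on something with over 40 N, if the wrist force passes 120 N, or if a joint passes its speed limit or range.

## Working session

There is one attempt and no reset: what is moved stays moved. The work goes in short steps, Python scripts to look and compute and a tool call to move; the robot and the scene stay as the last step left them, time stands still between calls to the robot, and variables do not carry over. Pictures are saved under pics/ and viewed, at most 10 in all, crops included, and the job is handed in when it is done.

Besides the shell and the picture viewer there is one more tool, called in YAML: its name, and indented under it one key for each argument. step_arm: Moves the arm, as the interface text tells. Shifts and turns lie within -1 to 1; 1 stands for 10 cm of shift or pi/4 rad of turn. Its arguments: {"type":"object","properties":{"rows":{"type":"array","items":{"type":"array","items":{"type":"array","items":{"type":"number","minimum":-1,"maximum":1}}}},"gripper":{"type":"number"},"newtons":{"type":"number"}},"required":["rows"]}

```bash
ls; mkdir -p pics; python3 - <<'E'
from plant import sensors, optics, bot
import cv2, numpy as np
s=sensors.get_state(); print(s, bot.nose_length)
for n in ("scene","top"):
    c=optics.capture(n); cv2.imwrite(f"pics/{n}0.png",c["image"]); print(n,c["fx"],c["cx"],c["cy"],c["distortion"],np.round(c["view"],3).tolist())
E
```

```text
pics
{'clock': 0.0, 'qpos': array([-1.24320678,  0.52200013, -0.03633079,  1.5999948 ,  0.02120273,
        1.02111064, -0.11276975]), 'qd': array([-7.54085017e-04,  5.44750335e-05,  6.17034331e-04, -1.29795335e-03,
       -1.57417131e-04,  2.68670671e-04, -9.74246900e-04]), 'joint_efforts': array([ 3.12675766e-04, -9.27100682e+01,  1.97969645e+00, -3.69936490e+01,
        1.78399240e-02,  8.18023720e-03, -5.81982044e-05]), 'ee_pos': array([0.24202029, 0.57588803, 0.24173907]), 'tool_rot': array([-7.11851961e-05,  1.97574023e-01,  9.80287808e-01, -5.59400285e-04]), 'force': array([0.84906707, 0.07607785, 0.13304769]), 'wrist_torque': array([-0.01788797, -0.04733847, -0.00582818]), 'gripper_force': 0.0, 'gripper_width': 0.08552197270474206} 0.011
scene 395.10256491274174 322.43752666057236 199.60619951388554 [-0.06518841  0.          0.          0.          0.        ] [[0.57, -0.822, 0.007, -0.262], [-0.43, -0.306, -0.85, 0.281], [0.7, 0.481, -0.527, 1.097], [0.0, 0.0, 0.0, 1.0]]
top 368.4776452980943 320.9574979966667 201.5241020890011 [0.00729872 0.         0.         0.         0.        ] [[0.026, -1.0, -0.014, 0.008], [-0.988, -0.024, -0.153, 0.452], [0.153, 0.018, -0.988, 1.047], [0.0, 0.0, 0.0, 1.0]]
```

View pics/scene0.png

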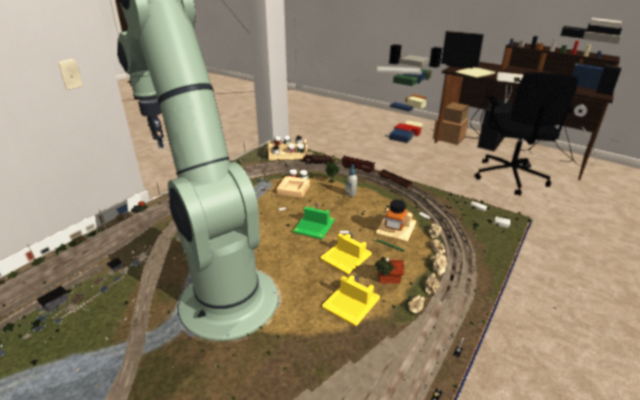

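View pics/top0.png

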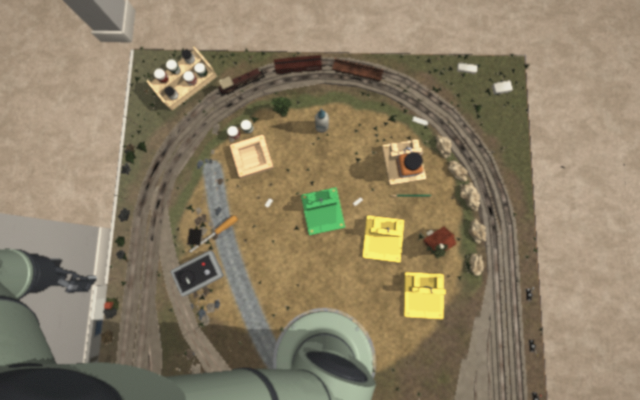

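The top view shows the wooden stand with the black-capped amber jar at (412,160). The pale holder is at (251,155), with pots next to it at (232,131) and (246,125). The other stands are green (322,212) and yellow (383,238), (425,295). They have no jar, so they're look-alikes. I'll measure and check this in one crop.

```bash
cat > h.py <<'E'
import numpy as np, cv2
from plant import sensors, optics, bot
def ray(c,uv):
    K=np.array([[c["fx"],0,c["cx"]],[0,c["fy"],c["cy"]],[0,0,1]])
    p=cv2.undistortPoints(np.array(uv,float).reshape(-1,1,2),K,np.array(c["distortion"],float)).reshape(-1,2)
    V=np.array(c["view"]);R=V[:3,:3]
    return -R.T@V[:3,3],np.c_[p,np.ones(len(p))]@R
def plane(c,uv,z):
    o,d=ray(c,uv); return o+d*((z-o[2])/d[:,2])[:,None]
def cross(c1,u1,c2,u2):
    o1,d1=ray(c1,[u1]);o2,d2=ray(c2,[u2]);d1=d1[0];d2=d2[0]
    t=np.linalg.lstsq(np.c_[d1,-d2],o2-o1,rcond=None)[0]
    a,b=o1+t[0]*d1,o2+t[1]*d2
    return (a+b)/2,np.linalg.norm(a-b)
def blob(m):
    n,l,s,ce=cv2.connectedComponentsWithStats(m.astype(np.uint8))
    k=1+np.argmax(s[1:,4]); return l==k,s[k],ce[k]
E
python3 - <<'E'
from h import *
t=optics.capture("top"); s=optics.capture("scene")
T=t["image"];S=s["image"]
a=cv2.resize(T[95:215,215:445],None,fx=3.4,fy=3.4,interpolation=cv2.INTER_CUBIC)[:,:780]
b=cv2.resize(S[150:250,260:450],(780,410)[::1],interpolation=cv2.INTER_CUBIC)
cv2.imwrite("pics/crop1.png",cv2.resize(np.vstack([a,b[:, :a.shape[1]]]),None,fx=.7,fy=.7))
# cap
def win(I,x0,y0,x1,y1,f):
    m=np.zeros(I.shape[:2],bool); m[y0:y1,x0:x1]=f(I[y0:y1,x0:x1].astype(int)); return blob(m)
dark=lambda w:w.max(2)<60
mt,st,ct=win(T,395,145,430,178,dark); ms,ss,cs=win(S,383,193,412,217,dark)
print(st,ct,ss,cs,cross(t,ct,s,cs), plane(t,[ct],.11))
# holder
hsv=cv2.cvtColor(T,cv2.COLOR_BGR2HSV)
for n,w,z in(("holder",(225,130,280,180),.026),("foot",(378,135,430,190),.01)):
    m=win(T,*w,lambda x:(x[...,2]>170)&(x[...,0]>110))
    cn=max(cv2.findContours(m[0].astype(np.uint8),0,2)[0],key=cv2.contourArea)
    r=cv2.minAreaRect(cv2.convexHull(cn)); bx=cv2.boxPoints(r); P=plane(t,bx,z)
    print(n,m[1],bx.tolist(),P.round(4).tolist(),P.mean(0),np.linalg.norm(np.diff(P,axis=0),axis=1))
E
```

```text
[405 154  16  16 200] [412.465 161.   ] [390 200  16  13 155] [397.39354839 205.62580645] (array([ 0.56099908, -0.23352387,  0.10663737]), np.float64(0.0017435884097949089)) [[ 0.55953206 -0.23199142  0.11      ]]
holder [ 230  135   43   42 1189] [[228.69732666015625, 144.01622009277344], [263.2702941894531, 133.3783721923828], [273.4540710449219, 166.4756622314453], [238.881103515625, 177.11351013183594]] [[0.6232, 0.3049, 0.026], [0.6592, 0.2012, 0.026], [0.5562, 0.1653, 0.026], [0.5211, 0.2677, 0.026]] [0.58992576 0.23478547 0.026     ] [0.10976214 0.10905323 0.108199  ]
foot [383 139  40  30 431] [[378.1986389160156, 146.63699340820312], [413.9862976074219, 130.369873046875], [423.7123107910156, 151.76712036132812], [387.9246520996094, 168.03424072265625]] [[0.63, -0.1512, 0.01], [0.6844, -0.2611, 0.01], [0.6168, -0.2899, 0.01], [0.5633, -0.1809, 0.01]] [ 0.62364251 -0.22075504  0.01      ] [0.12257723 0.07343518 0.12139962]
```

View pics/crop1.png

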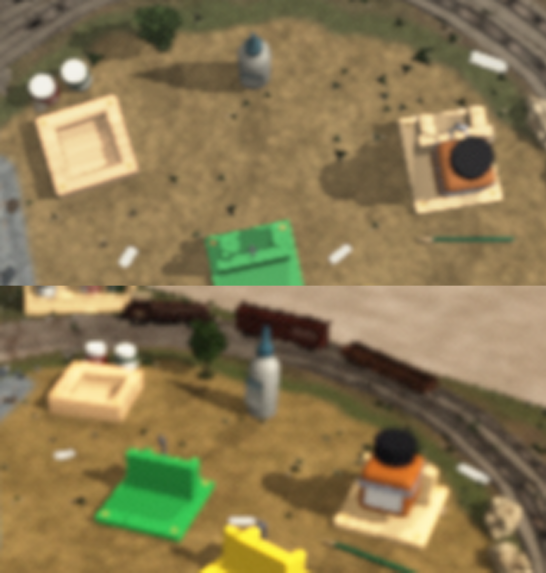

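The crop confirms it: the amber jar with its black cap hangs on the only natural-wood stand, at crop (470,160), and the pale holder is at (88,145). The cap fix agrees across both views to 2 mm (z≈0.107, as it should be). I'm moving over the holder first.

step_arm:
  rows:
    - [[-0.43,-0.21,-0.06,0,0,0],[-0.43,-0.21,-0.06,0,0,0],[-0.43,-0.21,-0.06,0,0,0],[-0.43,-0.21,-0.06,0,0,0],[-0.43,-0.21,-0.06,0,0,0],[-0.43,-0.21,-0.06,0,0,0],[-0.43,-0.21,-0.06,0,0,0],[-0.43,-0.21,-0.06,0,0,0]]
  gripper: 1

```text
clock: 1.0
ee_pos: [0.4952, 0.2863, 0.2906]
tool_rot: [0.0, 0.198, 0.98, 0.0]
force: [1.7, 0.3, 0.7]
gripper_width: 0.0851
gripper_force: 0.0
```

step_arm:
  rows:
    - [[-0.43,-0.21,-0.06,0,0,0],[-0.43,-0.21,-0.06,0,0,0],[0,0,0,0,0,0.19],[0,0,0,0,0,0.19],[0,0,0,0,0,0.19],[0,0,0,0,0,0.19],[0,0,0,0,0,0.19],[0,0,0,0,0,0.19]]

```text
clock: 1.8
ee_pos: [0.5571, 0.216, 0.3022]
tool_rot: [-0.0, 0.605, 0.796, -0.0]
force: [-0.6, 0.1, -0.0]
gripper_width: 0.0852
gripper_force: 0.0
```

step_arm:
  rows:
    - [[0,0,0,0,0,0.19],[0,0,0,0,0,0.19],[0,0,0,0,0,0.19],[0,0,0,0,0,0.19],[0,0,0,0,0,0.19],[0,0,0,0,0,0.19],[0,0,0,0,0,0.19],[0,0,0,0,0,0.19]]

```text
clock: 2.6
ee_pos: [0.5571, 0.216, 0.3022]
tool_rot: [-0.0, 0.948, 0.319, -0.0]
force: [-0.1, 0.9, -0.5]
gripper_width: 0.0853
gripper_force: 0.0
```

```bash
cat >> h.py <<'E'
from scipy.spatial.transform import Rotation as R_
def st():
    s=sensors.get_state(); q=s["tool_rot"]; R=R_.from_quat(q,scalar_first=True).as_matrix()
    print("t",round(s["clock"],2),"p",s["ee_pos"].round(4),"yaw",round(np.arctan2(R[1,0],R[0,0]),4),"zax",R[:,2].round(4),"q",s["qpos"].round(2),"w",round(s["gripper_width"],4),"gf",round(s["gripper_force"],1),"F",s["force"].round(1))
    return s,R
def go(R,p,target): print("tool shift (x10cm):",(R.T@(np.array(target)-p)*10).round(3))
E
python3 - <<'E'
from h import *
s,R=st()
c=optics.capture("wrist"); cv2.imwrite("pics/w1.png",c["image"]); V=np.array(c["view"]); print(c["fx"],c["distortion"],"cam in tool",R.T@(-V[:3,:3].T@V[:3,3]-s["ee_pos"]), "camaxis", R.T@V[2,:3])
E
```

```text
t 2.6 p [0.5571 0.216  0.3022] yaw 0.6485 zax [-2.e-04 -1.e-04 -1.e+00] q [-0.86  0.47  0.57  1.62 -0.28  1.12 -1.14] w 0.0853 gf 0.0 F [-0.1  0.9 -0.5]
313.88350885144985 [-0.0334482  0.         0.         0.         0.       ] cam in tool [ 7.43499374e-02 -1.15776801e-04 -1.31498027e-01] camaxis [-0.29589007  0.001069    0.9552214 ]
```

View pics/w1.png

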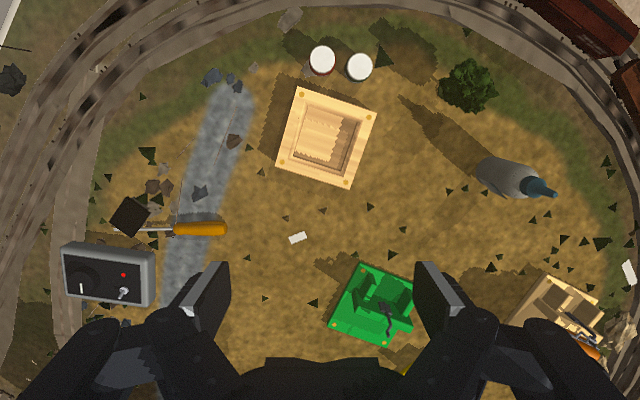

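The wrist view shows the holder's top face clearly, with corners near (297,88), (376,112), (352,188) and (277,165). The pots are at (322,60) and (360,67), behind it. The wooden stand comes in at lower right (560,310).

```bash
cat >> h.py <<'E'
def rect(c,mask,z):
    cn=max(cv2.findContours(mask.astype(np.uint8),0,cv2.CHAIN_APPROX_NONE)[0],key=cv2.contourArea).reshape(-1,2)
    P=plane(c,cn,z)[:,:2].astype(np.float32)
    r=cv2.minAreaRect(P*1000); b=cv2.boxPoints(r)/1000; e=b[1]-b[0]
    return np.array(r[0])/1000,np.array(r[1]),(np.arctan2(e[1],e[0])+np.pi/4)%(np.pi/2)-np.pi/4
E
python3 - <<'E'
from h import *
s,R=st(); c=optics.capture("wrist"); I=c["image"]
w=np.zeros(I.shape[:2],bool); w[75:200,265:390]=1
h=cv2.cvtColor(I,cv2.COLOR_BGR2HSV)
for th in (170,190,205,215):
    m=blob(w&(h[...,2]>th)&(h[...,1]<150))[0]
    print(th,m.sum(),*rect(c,m,.026))
# hand-read corners as a check
P=plane(c,[[297,87],[377,112],[352,189],[276,165]],.026); print(P.round(4).tolist(),P.mean(0),np.linalg.norm(np.roll(P,-1,0)-P,axis=1))
go(R,s["ee_pos"],[.545,-.22,.30])
E
```

```text
t 2.65 p [0.557  0.2161 0.3021] yaw 0.6387 zax [-4.e-04 -1.e-04 -1.e+00] q [-0.86  0.47  0.57  1.62 -0.28  1.12 -1.15] w 0.0854 gf 0.0 F [ 0.3 -0.1 -0.2]
170 5945 [0.58842993 0.23488831] [105.05028534 104.5798645 ] 0.3366757
190 5439 [0.58849664 0.23489337] [104.11270905 104.47051239] 0.33723646
205 5289 [0.58844495 0.23486523] [103.93199158 104.37463379] 0.33602983
215 5146 [0.58844159 0.23503099] [103.73226929 104.14798737] 0.3350814
[[0.6197, 0.2996, 0.026], [0.6554, 0.2025, 0.026], [0.5589, 0.1661, 0.026], [0.525, 0.2659, 0.026]] [0.58975216 0.23352756 0.026     ] [0.10351469 0.10312528 0.10542594 0.100559  ]
tool shift (x10cm): [-2.697  3.429  0.022]
```

The holder is at (0.5885, 0.2349) with yaw 0.336, and its measured size of 104 mm matches. Next I'm moving over the jar.

step_arm:
  rows:
    - [[-0.3,0.38,0,0,0,0],[-0.3,0.38,0,0,0,0],[-0.3,0.38,0,0,0,0],[-0.3,0.38,0,0,0,0],[-0.3,0.38,0,0,0,0],[-0.3,0.38,0,0,0,0],[-0.3,0.38,0,0,0,0],[-0.3,0.38,0,0,0,0]]

```text
clock: 3.5
ee_pos: [0.5516, -0.1731, 0.3024]
tool_rot: [-0.0, 0.946, 0.324, 0.0]
force: [1.2, 0.3, 0.5]
gripper_width: 0.0851
gripper_force: 0.0
```

step_arm:
  rows:
    - [[-0.3,0.38,0,0,0,0],[0,0,0,0,0,0.19],[0,0,0,0,0,0.19],[0,0,0,0,0,0.19],[0,0,0,0,0,0]]

```text
clock: 4.0
ee_pos: [0.5512, -0.2197, 0.302]
tool_rot: [0.0, 0.995, 0.104, -0.0]
force: [-0.2, -0.1, -0.0]
gripper_width: 0.0852
gripper_force: 0.0
```

```bash
python3 - <<'E'
from h import *
s,R=st()
c=optics.capture("wrist"); cv2.imwrite("pics/w2.png",c["image"])
I=c["image"]; 
m,b,ce=blob(I.max(2)*(np.arange(400)<300)[:,None]+255*(np.arange(400)>=300)[:,None]<45); print(b,ce,plane(c,[ce],.1205))
E
```

```text
t 4.0 p [ 0.5512 -0.2197  0.302 ] yaw 0.2083 zax [-7.e-04 -2.e-04 -1.e+00] q [-0.22  0.51  0.75  1.64 -0.37  1.14 -0.74] w 0.0852 gf 0.0 F [-0.2 -0.1 -0. ]
[412 262  34  38 757] [424.62219287 284.97225892] [[ 0.46137461 -0.35987368  0.1205    ]]
```

View pics/w2.png

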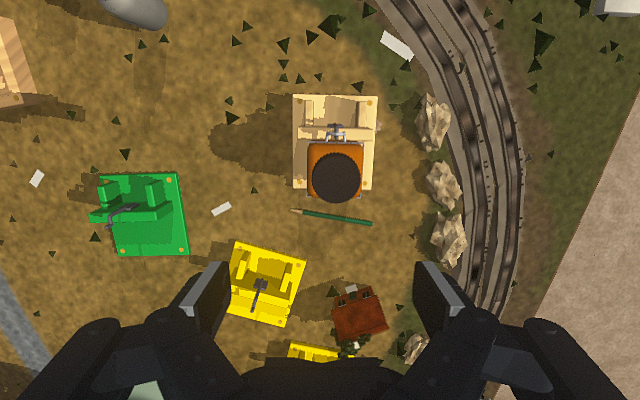

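The wrist view shows the cap at (336,177), the orange shoulder around it at x 307–366, the wooden foot plate at (292–378, 95–190), and the hook at (336,130). The tool is nearly lined up with the stand.

```bash
python3 - <<'E'
from h import *
s,R=st()
c=optics.capture("wrist"); I=c["image"]; h=cv2.cvtColor(I,cv2.COLOR_BGR2HSV)
def W(x0,y0,x1,y1):
    w=np.zeros(I.shape[:2],bool); w[y0:y1,x0:x1]=1; return w
cap=blob(W(300,145,372,210)&(h[...,2]<80))[0]
cn=max(cv2.findContours(cap.astype(np.uint8),0,1)[0],key=cv2.contourArea)
print("cap px",cv2.minEnclosingCircle(cn),cap.sum())
for z in (.1205,):
    P=plane(c,cn.reshape(-1,2),z)[:,:2].astype(np.float32)
    print("cap",cv2.minEnclosingCircle(P*1000),cv2.fitEllipse(P*1000))
body=W(295,125,380,215)&(((h[...,0]<20)&(h[...,1]>190)&(h[...,2]>90))|cap)
print("shoulder",rect(c,blob(body)[0],.088))
foot=W(285,85,390,200)&((h[...,2]>190)&(h[...,1]<150)|body)
print("foot",rect(c,blob(foot)[0],.01))
E
```

```text
t 4.05 p [ 0.5512 -0.2195  0.3021] yaw 0.2136 zax [-6.e-04 -2.e-04 -1.e+00] q [-0.22  0.51  0.74  1.64 -0.37  1.14 -0.74] w 0.0854 gf 0.0 F [ 0.7 -0.7 -0.1]
cap px ((336.0585632324219, 177.6171112060547), 25.3518009185791) 1928
cap ((561.3584594726562, -233.55029296875), 26.32689094543457) ((561.0142211914062, -232.8555450439453), (48.40605163574219, 51.52712631225586), 115.67481994628906)
shoulder (array([ 0.55955884, -0.23379668]), array([66.41861725, 60.41038132]), np.float32(0.18939829))
foot (array([ 0.57672156, -0.23133966]), array([138.95994568, 108.63578796]), np.float32(0.18683028))
```

step_arm:
  rows:
    - [[0.07,0.15,0.3,0,0,0.026],[0,0,0.4,0,0,0],[0,0,0.4,0,0,0],[0,0,0.4,0,0,0],[0,0,0.2,0,0,0],[0,0,0,0,0,0]]

```text
clock: 4.7
ee_pos: [0.56, -0.2323, 0.1299]
tool_rot: [-0.001, 0.995, 0.096, -0.002]
force: [-0.6, -0.0, 0.8]
gripper_width: 0.0851
gripper_force: 0.0
```

```bash
python3 - <<'E'
from h import *
st()
c=optics.capture("wrist"); cv2.imwrite("pics/w3.png",c["image"])
E
```

```text
t 4.7 p [ 0.56   -0.2323  0.1299] yaw 0.1917 zax [-0.0038  0.0015 -1.    ] q [-0.1   0.72  0.61  1.76 -0.54  0.83 -0.62] w 0.0851 gf 0.0 F [-0.6 -0.   0.8]
```

View pics/w3.png

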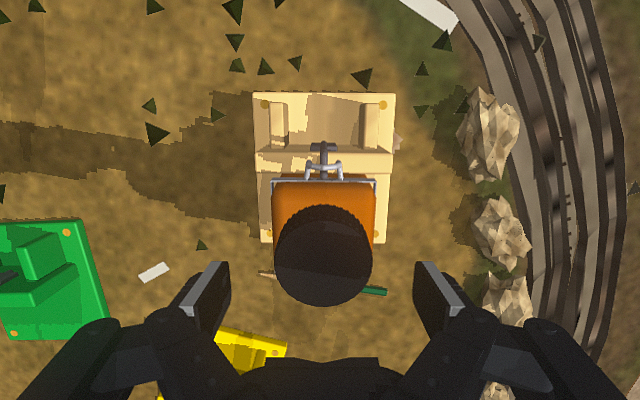

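The cap at (323,255) lies midway between the pads (218 and 425), and the hook and loop are clear of the fingers. The last row was cut short, so I'm descending the remaining distance.

```bash
python3 - <<'E'
from h import *
s,R=st()
c=optics.capture("wrist"); I=c["image"]; h=cv2.cvtColor(I,cv2.COLOR_BGR2HSV)
w=np.zeros(I.shape[:2],bool); w[195:315,262:385]=1
m=w&(h[...,2]<75); m=cv2.morphologyEx(m.astype(np.uint8),cv2.MORPH_OPEN,np.ones((9,9)))
cn=max(cv2.findContours(m,0,1)[0],key=cv2.contourArea).reshape(-1,2)
up=cn[cn[:,1]<260]
P=plane(c,cn,.1205)[:,:2].astype(np.float32)*1000; print(cv2.boundingRect(cn.reshape(-1,1,2)),cv2.minEnclosingCircle(P))
P=plane(c,[[323,205],[323,306],[275,255],[372,255]],.1205); print(P.round(4).tolist())
E
```

```text
t 4.75 p [ 0.5608 -0.2329  0.1319] yaw 0.1905 zax [-1.5e-03  6.0e-04 -1.0e+00] q [-0.1   0.72  0.61  1.76 -0.54  0.83 -0.62] w 0.0855 gf 0.0 F [-0.4 -0.7  0. ]
(273, 206, 97, 100) ((563.6608276367188, -232.94187927246094), 27.865915298461914)
[[0.5911, -0.2283, 0.1205], [0.5361, -0.2391, 0.1205], [0.5608, -0.2097, 0.1205], [0.57, -0.2575, 0.1205]]
```

step_arm:
  rows:
    - [[0,0,0.15,0,0,0],[0,0,0.15,0,0,0],[0,0,0,0,0,0]]

```text
clock: 5.1
ee_pos: [0.5605, -0.2324, 0.1007]
tool_rot: [-0.001, 0.996, 0.094, -0.001]
force: [-0.4, 0.4, 0.2]
gripper_width: 0.0855
gripper_force: 0.0
```

step_arm:
  rows:
    - [[0,0,0,0,0,0],[0,0,0,0,0,0],[0,0,0,0,0,0],[0,0,0,0,0,0],[0,0,0,0,0,0],[0,0,0,0,0,0],[0,0,0,0,0,0],[0,0,0,0,0,0]]
  gripper: -1
  newtons: 52

```text
clock: 5.9
ee_pos: [0.5613, -0.2331, 0.1027]
tool_rot: [0.0, 0.996, 0.093, 0.0]
force: [-2.1, -0.3, 5.8]
gripper_width: 0.0492
gripper_force: 53.3
```

The cap is gripped at 53 N. Lifting straight up.

step_arm:
  rows:
    - [[0,0,-0.05,0,0,0],[0,0,-0.1,0,0,0],[0,0,-0.1,0,0,0],[0,0,-0.15,0,0,0],[0,0,-0.2,0,0,0],[0,0,-0.2,0,0,0],[0,0,-0.2,0,0,0],[0,0,-0.1,0,0,0]]

```text
clock: 6.7
ee_pos: [0.5615, -0.2334, 0.2149]
tool_rot: [0.0, 0.996, 0.093, 0.001]
force: [0.4, 0.2, -3.7]
gripper_width: 0.0494
gripper_force: 55.3
```

step_arm:
  rows:
    - [[0,0,-0.2,0,0,0],[0,0,-0.1,0,0,0],[0,0,0,0,0,0]]

```text
clock: 7.0
ee_pos: [0.5615, -0.2332, 0.2435]
tool_rot: [0.0, 0.996, 0.093, 0.001]
force: [-0.2, -0.1, -4.0]
gripper_width: 0.0491
gripper_force: 55.3
```

```bash
python3 - <<'E'
from h import *
s,R=st()
c=optics.capture("wrist"); t=optics.capture("scene")
cv2.imwrite("pics/w4.png",np.hstack([cv2.resize(c["image"][80:340,170:470],(480,416)),cv2.resize(t["image"][165:245,340:440],(320,416))]))
go(R,s["ee_pos"],[.5885,.2349,s["ee_pos"][2]])
E
```

```text
t 7.0 p [ 0.5615 -0.2332  0.2435] yaw 0.1865 zax [ 1.8e-03 -4.0e-04 -1.0e+00] q [-0.17  0.59  0.71  1.67 -0.44  1.04 -0.7 ] w 0.0491 gf 55.3 F [-0.2 -0.1 -4. ]
tool shift (x10cm): [ 1.133e+00 -4.549e+00 -1.000e-03]
```

View pics/w4.png

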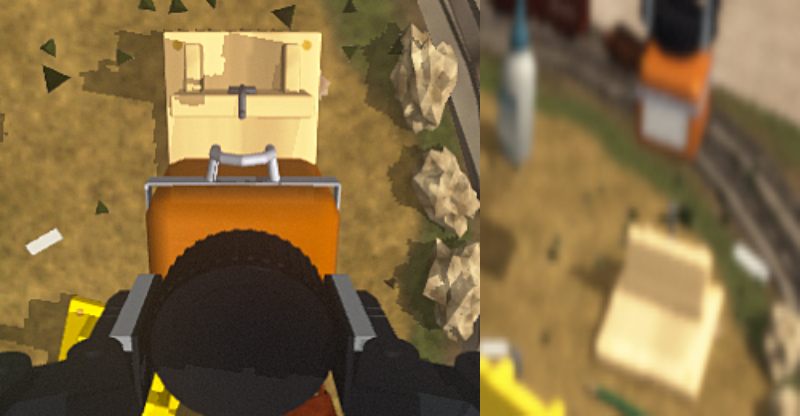

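The jar is off the hook, upright in the grip and square to the tool; the band is level in the image at (148–340, 182). The stand is left empty. Carrying it to the holder.

step_arm:
  rows:
    - [[0.03,-0.12,0,0,0,0],[0.08,-0.33,0,0,0,0],[0.11,-0.45,0,0,0,0],[0.11,-0.45,0,0,0,0],[0.11,-0.45,0,0,0,0],[0.11,-0.45,0,0,0,0],[0.11,-0.45,0,0,0,0],[0.11,-0.45,0,0,0,0]]

```text
clock: 7.9
ee_pos: [0.5776, 0.0937, 0.2416]
tool_rot: [-0.0, 0.996, 0.093, -0.001]
force: [2.2, -0.2, -3.9]
gripper_width: 0.0492
gripper_force: 55.3
```

step_arm:
  rows:
    - [[0.11,-0.45,0,0,0,0],[0.11,-0.45,0,0,0,0],[0.1,-0.35,0,0,0,0],[0.04,-0.15,0,0,0,-0.095],[0,0,0,0,0,-0.095],[0,0,0,0,0,0],[0,0,0,0,0,0]]

```text
clock: 8.6
ee_pos: [0.5874, 0.235, 0.2418]
tool_rot: [0.0, 0.986, 0.166, -0.0]
force: [-0.0, -0.2, -3.2]
gripper_width: 0.049
gripper_force: 55.3
```

```bash
python3 - <<'E'
from h import *
s,R=st()
c=optics.capture("wrist"); cv2.imwrite("pics/w5.png",c["image"])
go(R,s["ee_pos"],[.5885,.2349,s["ee_pos"][2]])
E
```

```text
t 8.6 p [0.5874 0.235  0.2418] yaw 0.3331 zax [-8.e-04 -3.e-04 -1.e+00] q [-0.9   0.63  0.68  1.6  -0.43  1.07 -1.34] w 0.049 gf 55.3 F [-0.  -0.2 -3.2]
tool shift (x10cm): [ 0.01   0.004 -0.   ]
```

View pics/w5.png

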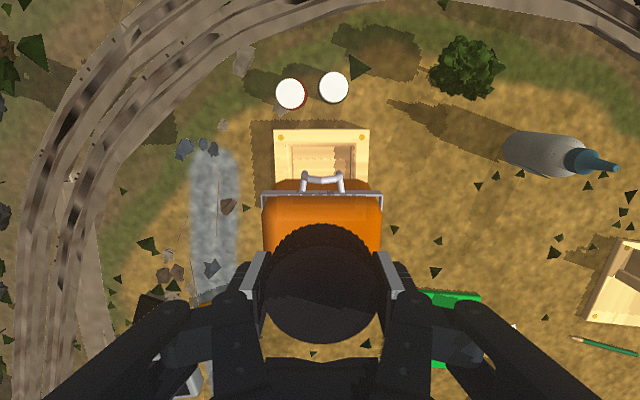

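The jar's band is at (261–383, 193), and the holder's rear edge behind it at (274–369, 130) is parallel to it. The pots are clear. I'll measure the jar's pose in the grip from the band, and the holder edge again.

```bash
python3 - <<'E'
from h import *
s,R=st(); p=s["ee_pos"]
c=optics.capture("wrist"); I=c["image"]; h=cv2.cvtColor(I,cv2.COLOR_BGR2HSV)
base=p[2]-.0727
# orange shoulder side edges & grey band: per-column first orange row above; per-row left/right orange edges
o=(h[...,0]<20)&(h[...,1]>190)&(h[...,2]>90)
rows=range(206,236,4); L=[];Rr=[]
for r in rows:
    x=np.where(o[r,230:400])[0]+230; L.append([x.min(),r]); Rr.append([x.max()+1,r])
print(L,Rr)
z=base+.056
for e in(L,Rr):
    P=(plane(c,e,z)-p)@R; f=np.polyfit(P[:,0],P[:,1],1); print("edge y in tool",P[:,1].round(4),"slope",f[0])
# band top edge: grey pixels
b=[]
for x in list(range(266,296,3))+list(range(348,380,3)):
    col=o[180:240,x]; r=np.where(col)[0]
    g=(h[180:240,x,1]<70)&(h[180:240,x,2]>90); gr=np.where(g)[0]
    b.append([x,180+gr[:12].mean() if len(gr) else 0])
b=np.array(b); b=b[np.abs(b[:,1]-np.median(b[:,1]))<5]
P=(plane(c,b,base+.043)-p)@R; f=np.polyfit(P[:,1],P[:,0],1); print("band",np.median(b[:,1]),"x in tool",P[:,0].mean(),"slope",f[0])
# holder rear corners
w=np.zeros(o.shape,bool); w[122:178,268:376]=1
m=blob(w&(h[...,2]>190)&(h[...,1]<150))[0]
top=[[x,np.where(m[:,x])[0].min()] for x in range(285,360,5)]
P=plane(c,top,.026); f=np.polyfit(P[:,1],P[:,0],1); print("rear edge yaw",-np.arctan(f[0]))
u=np.array([np.cos(.336),np.sin(.336)]); print("dist of rear edge from holder centre",(P[:,:2]-[.5885,.2349])@u)
for k in(0,-1):
    e=[[np.where(m[r])[0][k],r] for r in range(138,170,5)]; P=plane(c,e,.026); print("side",((P[:,:2]-[.5885,.2349])@[-u[1],u[0]]).round(4))
E
```

```text
t 8.65 p [0.5876 0.2348 0.242 ] yaw 0.333 zax [-5.e-04 -3.e-04 -1.e+00] q [-0.9   0.63  0.68  1.6  -0.43  1.07 -1.34] w 0.0495 gf 55.3 F [-0.6 -0.6 -4.2]
[[np.int64(264), 206], [np.int64(263), 210], [np.int64(262), 214], [np.int64(262), 218], [np.int64(264), 222], [np.int64(264), 226], [np.int64(263), 230], [np.int64(263), 234]] [[np.int64(380), 206], [np.int64(380), 210], [np.int64(383), 214], [np.int64(382), 218], [np.int64(382), 222], [np.int64(382), 226], [np.int64(382), 230], [np.int64(381), 234]]
edge y in tool [-0.028  -0.0286 -0.0292 -0.0293 -0.0284 -0.0286 -0.0292 -0.0293] slope 0.05110001940660677
edge y in tool [0.0294 0.0295 0.0311 0.0308 0.0309 0.031  0.0312 0.0308] slope -0.09687098954637367
band 192.5 x in tool 0.031925883869950995 slope -0.004719049886472846
rear edge yaw 0.3432295987607798
dist of rear edge from holder centre [0.05170005 0.05168139 0.05271933 0.05270338 0.05268881 0.05267564
 0.05266384 0.05265344 0.05264442 0.05263678 0.05263052 0.05262565
 0.05262217 0.05262007 0.05261936]
side [0.0522 0.0514 0.0516 0.0518 0.0521 0.0512 0.0515]
side [-0.0512 -0.0514 -0.0516 -0.0519 -0.0521 -0.0512 -0.0514]
```

The holder pose holds up (edges at ±52 mm) and the jar is centred in the grip within about 1 mm. Lowering with a 1 mm correction.

step_arm:
  rows:
    - [[0.01,-0.004,0.1,0,0,-0.005],[0,0,0.25,0,0,0],[0,0,0.3,0,0,0],[0,0,0.3,0,0,0],[0,0,0.25,0,0,0],[0,0,0.1,0,0,0],[0,0,0.06,0,0,0],[0,0,0,0,0,0]]

```text
clock: 9.5
ee_pos: [0.5888, 0.2357, 0.1063]
tool_rot: [0.0, 0.986, 0.169, -0.0]
force: [-1.0, -0.6, -3.1]
gripper_width: 0.049
gripper_force: 55.3
```

step_arm:
  rows:
    - [[0,0,0.04,0,0,0],[0,0,0.04,0,0,0],[0,0,0.04,0,0,0],[0,0,0.03,0,0,0],[0,0,0,0,0,0]]

```text
clock: 10.0
ee_pos: [0.5885, 0.2358, 0.0909]
tool_rot: [0.0, 0.986, 0.169, -0.0]
force: [0.1, -0.9, -2.4]
gripper_width: 0.0492
gripper_force: 55.3
```

step_arm:
  rows:
    - [[0,0,0.03,0,0,0],[0,0,0.03,0,0,0],[0,0,0.03,0,0,0],[0,0,0.02,0,0,0],[0,0,0,0,0,0],[0,0,0,0,0,0]]

```text
clock: 10.6
ee_pos: [0.5897, 0.2361, 0.0811]
tool_rot: [-0.0, 0.986, 0.169, 0.001]
force: [3.0, 0.2, 7.0]
gripper_width: 0.0494
gripper_force: 56.5
```

step_arm:
  rows:
    - [[0,0,0.015,0,0,0],[0,0,0.015,0,0,0],[0,0,0,0,0,0],[0,0,0,0,0,0]]

```text
clock: 11.0
ee_pos: [0.5911, 0.2367, 0.0794]
tool_rot: [-0.001, 0.986, 0.169, 0.003]
force: [3.8, 3.1, 20.8]
gripper_width: 0.0494
gripper_force: 57.8
```

```bash
python3 - <<'E'
from h import *
st()
c=optics.capture("wrist"); s=optics.capture("scene");
cv2.imwrite("pics/w6.png",np.vstack([cv2.resize(c["image"][110:350,180:460],(560,380)),cv2.resize(s["image"][155:205,260:330],(308,220)).__class__(0) if 0 else np.pad(cv2.resize(s["image"][155:205,260:330],(308,220)),((0,0),(0,252),(0,0)))]))
E
```

```text
t 11.0 p [0.5911 0.2367 0.0794] yaw 0.3396 zax [ 0.0053  0.0023 -1.    ] q [-0.82  0.82  0.54  1.71 -0.57  0.77 -1.23] w 0.0494 gf 57.8 F [ 3.8  3.1 20.8]
```

View pics/w6.png

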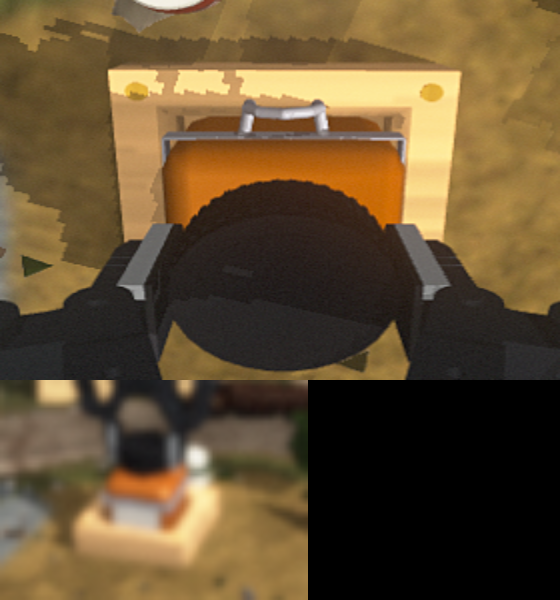

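The jar sits in the well with its band parallel to the rim and even gaps at the sides (163 and 403 in the crop). Its estimated base is at z≈0.0067 with 21 N upward force. I'll ease off the sideways load and press once more to check it's home.

step_arm:
  rows:
    - [[-0.01,0,0,0,0,0],[-0.01,0,0,0,0,0],[0,0,0,0,0,0],[0,0,0,0,0,0]]

```text
clock: 11.5
ee_pos: [0.5898, 0.2361, 0.0797]
tool_rot: [-0.001, 0.986, 0.169, 0.003]
force: [6.1, 3.4, 21.1]
gripper_width: 0.0492
gripper_force: 57.8
```

step_arm:
  rows:
    - [[0,0,0.015,0,0,0],[0,0,0,0,0,0],[0,0,0,0,0,0]]

```text
clock: 11.8
ee_pos: [0.5903, 0.2363, 0.0786]
tool_rot: [-0.001, 0.986, 0.169, 0.004]
force: [8.9, 3.5, 25.3]
gripper_width: 0.0489
gripper_force: 58.2
```

```bash
python3 - <<'E'
from h import *
s,R=st()
c=optics.capture("wrist"); I=c["image"]; h=cv2.cvtColor(I,cv2.COLOR_BGR2HSV)
# band front edge (rear of jar) and its ends, in holder frame, assuming z=.047
Rh=np.array([[np.cos(.337),np.sin(.337)],[-np.sin(.337),np.cos(.337)]])
b=[]
for x in list(range(268,298,3))+list(range(350,378,3)):
    g=np.where((h[180:215,x,1]<80)&(h[180:215,x,2]>90))[0]
    if len(g): b.append([x,180+np.median(g)])
b=np.array(b); b=b[np.abs(b[:,1]-np.median(b[:,1]))<4]
for z in (.047,.051): print(z,((plane(c,b,z)[:,:2]-[.5885,.2349])@Rh.T).mean(0), len(b), np.median(b[:,1]))
o=(h[...,0]<20)&(h[...,1]>190)&(h[...,2]>90)
for r in (205,212,219,226):
    x=np.where(o[r,230:420])[0]+230
    for z in(.062,.066): print(r,x.min(),x.max(),z,((plane(c,[[x.min(),r],[x.max()+1,r]],z)[:,:2]-[.5885,.2349])@Rh.T)[:,1])
E
```

```text
t 11.8 p [0.5903 0.2363 0.0786] yaw 0.3396 zax [ 0.0076  0.0032 -1.    ] q [-0.82  0.82  0.54  1.71 -0.57  0.76 -1.23] w 0.0489 gf 58.2 F [ 8.9  3.5 25.3]
0.047 [ 0.03226365 -0.00013419] 20 195.0
0.051 [ 0.03331802 -0.00011311] 20 195.0
205 265 378 0.062 [ 0.02837525 -0.02804344]
205 265 378 0.066 [ 0.02763172 -0.02726966]
212 262 380 0.062 [ 0.03004715 -0.02924997]
212 262 380 0.066 [ 0.02925866 -0.02844374]
219 263 382 0.062 [ 0.02973193 -0.03047426]
219 263 382 0.066 [ 0.02895192 -0.02963511]
226 261 381 0.062 [ 0.03093224 -0.03019672]
226 261 381 0.066 [ 0.03011995 -0.02936503]
```

The jar is home: it's centred in the holder within 0.3 mm, its base is estimated at z≈0.006, and its visible size matches. I'll relax the load and then unscrew anticlockwise, which is a negative turn about the downward tool z.

step_arm:
  rows:
    - [[0.015,0,-0.01,0,0,0],[0,0,-0.01,0,0,0],[0,0,0,0,0,0],[0,0,0,0,0,0]]

```text
clock: 12.25
ee_pos: [0.5908, 0.2366, 0.0799]
tool_rot: [-0.001, 0.986, 0.169, 0.003]
force: [5.4, 2.1, 19.0]
gripper_width: 0.049
gripper_force: 57.4
```

step_arm:
  rows:
    - [[0,0,0,0,0,-0.06],[0,0,0,0,0,-0.12],[0,0,0,0,0,-0.12],[0,0,0,0,0,-0.12],[0,0,0,0,0,0]]

```text
clock: 12.75
ee_pos: [0.59, 0.2367, 0.0798]
tool_rot: [-0.001, 0.944, 0.33, 0.002]
force: [1.2, 2.7, 19.0]
gripper_width: 0.0495
gripper_force: 57.7
```

```bash
python3 - <<'E'
from h import *
s,R=st(); print(s["wrist_torque"].round(2))
E
```

```text
t 12.75 p [0.59   0.2367 0.0798] yaw 0.6733 zax [ 0.0041  0.0027 -1.    ] q [-0.77  0.79  0.45  1.71 -0.48  0.75 -0.97] w 0.0495 gf 57.7 F [ 1.2  2.7 19. ]
[ 0.5  -0.14  0.05]
```

step_arm:
  rows:
    - [[0,0,0,0,0,-0.12],[0,0,0,0,0,-0.12],[0,0,-0.01,0,0,-0.12],[0,0,0,0,0,-0.12],[0,0,-0.01,0,0,-0.12],[0,0,0,0,0,-0.12]]

```text
clock: 13.35
ee_pos: [0.5895, 0.2366, 0.0813]
tool_rot: [0.0, 0.814, 0.581, 0.002]
force: [-0.1, 2.1, 11.8]
gripper_width: 0.0493
gripper_force: 56.8
```

step_arm:
  rows:
    - [[0,0,0,0,0,-0.12],[0,0,0,0,0,-0.12],[0,0,0,0,0,-0.12],[0,0,0,0,0,-0.12],[0,0,0,0,0,-0.03],[0,0,0,0,0,0],[0,0,0,0,0,0]]

```text
clock: 14.05
ee_pos: [0.5896, 0.2364, 0.0812]
tool_rot: [0.001, 0.684, 0.73, 0.002]
force: [1.7, 2.7, 13.0]
gripper_width: 0.0491
gripper_force: 57.0
```

```bash
python3 - <<'E'
from h import *
s,R=st(); print(s["wrist_torque"].round(2))
E
```

```text
t 14.05 p [0.5896 0.2364 0.0812] yaw 1.6355 zax [ 0.0032  0.0018 -1.    ] q [-0.61  0.75  0.2   1.7  -0.21  0.72 -0.23] w 0.0491 gf 57.0 F [ 1.7  2.7 13. ]
[ 0.42 -0.24 -0.03]
```

Turned 1.30 rad. Lifting a little, then checking the weight.

step_arm:
  rows:
    - [[0,0,-0.02,0,0,0],[0,0,-0.03,0,0,0],[0,0,-0.03,0,0,0],[0,0,0,0,0,0],[0,0,0,0,0,0]]

```text
clock: 14.55
ee_pos: [0.5884, 0.2358, 0.0879]
tool_rot: [0.0, 0.684, 0.73, 0.0]
force: [0.5, 2.1, 0.3]
gripper_width: 0.049
gripper_force: 55.8
```

The load reads about 0 N, so the cap is free. Lifting to roughly 20 mm above the mouth.

step_arm:
  rows:
    - [[0,0,-0.05,0,0,0],[0,0,-0.05,0,0,0],[0,0,-0.05,0,0,0],[0,0,-0.07,0,0,0],[0,0,-0.07,0,0,0],[0,0,0,0,0,0],[0,0,0,0,0,0],[0,0,0,0,0,0]]

```text
clock: 15.35
ee_pos: [0.588, 0.2356, 0.1166]
tool_rot: [-0.0, 0.684, 0.73, -0.0]
force: [-0.5, -0.4, -0.3]
gripper_width: 0.0494
gripper_force: 55.6
```

```bash
python3 - <<'E'
from h import *
st()
c=optics.capture("wrist"); s=optics.capture("scene")
cv2.imwrite("pics/w7.png",np.hstack([cv2.resize(c["image"][80:360,160:480],(455,400)),cv2.resize(s["image"][145:205,265:325],(340,400))]))
E
```

```text
t 15.35 p [0.588  0.2356 0.1166] yaw 1.6357 zax [-4.e-04 -2.e-04 -1.e+00] q [-0.62  0.7   0.22  1.68 -0.2   0.78 -0.24] w 0.0494 gf 55.6 F [-0.5 -0.4 -0.3]
```

View pics/w7.png

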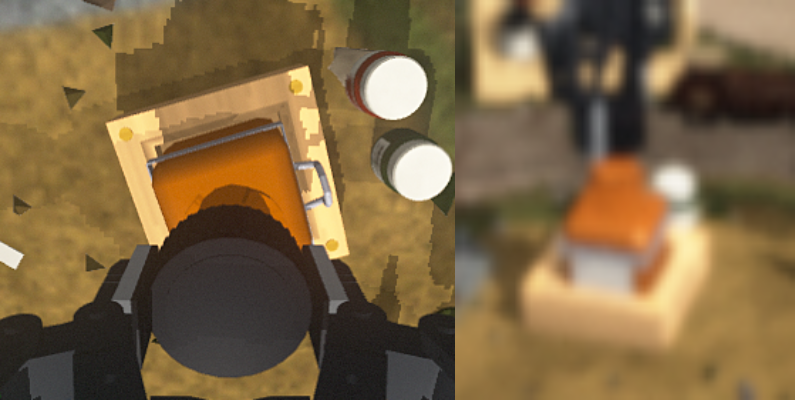

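The jar stays square in the well with its open neck visible at scene crop (620,170), and the cap is held clear above it at wrist crop (230,310). The pots haven't moved. Handing in.

```bash
python3 -c "
from plant import bot
print(bot.hand_in())"
```

```text
the job is handed in; nothing more can be done
None
```

I handed the job in at about 15 s of the 42 s allowed: the jar stands in the holder's well and the free cap is held level about 20 mm above the open mouth. The hand-in returned no verdict, so I don't know how it was judged.

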